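Dispense a wax-shelled pill with the two-button release

TASK

Push the wooden catch tray of the pill dispenser fully home under the spout. Then press the dispenser's two buttons down together, one fingertip on each, and keep both fully down until the pill ball has rolled into the tray; then let the buttons up and move clear. Do not touch the pill, do not pick anything up, and leave the other things on the counter where they stand.

Things in the scene. Friction and masses are not known exactly. Their poses are not given: they have to be found in the camera images.
- dispenser: Wooden pill dispenser fixed to the counter, turned up to 0.3 rad. Origin: at counter height, under the midpoint between its two buttons; x points away from the robot at yaw 0, y uphill along its chute, z up. Base plate 8 mm thick, x -58..58, y -240..95 mm. Wooden body x -55..55, y -52..93 mm, 76 mm high, with an end board at y 92..99, 104 mm high.
- gate (a point): Middle of the chute floor at the gates, 62 mm above the counter, on the line between the buttons. Two half gates stand 6 mm up out of the floor and hold the pill; each is fixed to one button and sinks with it, so the pill rolls only while both buttons are at least about 6 mm down at once. It then needs up to 1 s to reach the tray.
- spout (a point): Lower end of the open aluminium chute, middle of its floor, at y = -72 mm of the dispenser, 52 mm above the counter. The chute is 34 mm wide inside, has walls 24 mm high and slopes 8 degrees down towards -y.
- front_button_top (a point): Centre of the top of the front (robot side) black push button, a round flat cap 26 mm across, at x = -34, y = 0, 103 mm above the counter when up; it moves with the button. Axes as the dispenser's. The caps stand 27 mm above the body and 19 mm above their 33 mm wide collars, which are 84 mm high.
- rear_button_top (a point): The same for the rear button, at x = +34, y = 0 of the dispenser: the two button centres are 68 mm apart, on a line across the chute.
- front_button (a joint): How far the front button is pressed: 0 up, 0.008 m fully down (stop). Spring return: 1.5 N to start, 5 N fully down, each button.
- rear_button (a joint): How far the rear button is pressed: as the front one.
- tray (a joint): How far the catch tray stands out from home: 0 = home under the spout (a hard stop), 0.05 to 0.09 m at the start, most 0.1 m. It slides along the dispenser's y on guides; push it towards +y (towards the chute). It slides stiffly, about 1.5 N, and stays where it is left.
- tray_floor (a point): Middle of the catch tray's inner floor, 13 mm above the counter, moves with the tray; at home it is at x = 0, y = -98 mm of the dispenser. Axes as the dispenser's. The open wooden tray is 90 mm (x) by 84 mm (y), walls 4 mm thick and 34 mm high, standing on the 8 mm base plate.
- tray_push (a point): Middle of the width of the outer (-y) face of the tray's tall push board, 48 mm above the counter. The board is 90 mm wide (x), 6 mm thick, and reaches from 8 to 63 mm above the counter; its outer face is 48 mm from the tray's middle and looks to -y. Axes as the dispenser's.
- pill_center (a point): Centre of the pill: a cream wax-shelled ball 32 mm across, 22 g, resting in the chute against the gates, about 15 mm uphill of the line between the buttons; its top is about 96 mm above the counter, 7 mm lower than the caps.
- jar: Small lidded jar, 56 mm wide, 85 mm high, loose, behind the dispenser; leave alone. Origin: centre of its underside.
- cup: White cup, 64 mm wide, 50 mm high, loose, on the robot side of the dispenser; leave alone. Origin: centre of its underside.
- weight: Brass knobbed weight, 28 mm wide, 38 mm high, loose, behind the tray's track; leave alone. Origin: centre of its underside.
- pill_box: Cardboard pill box, 60 by 45 mm, 30 mm high, loose, on the robot side of the tray's track; leave alone. Origin: centre of its underside.
- tin: Aluminium tin, 60 mm wide, 45 mm high, loose, beyond the dispenser's end board; leave alone. Origin: centre of its underside.
- scoop: Steel spoon with a wooden handle, 160 mm long, lying on the left of the counter; leave alone.
- mortar: Marble mortar, 110 mm wide, 75 mm high, on the right of the counter; leave alone. Origin: centre of its underside.
- pill: The pill ball itself, as pill_center; its origin turns with it as it rolls, so use pill_center.

How it is judged:
By the outcome, as a careful person would: the job done as asked, in the order asked, and still so for the second after the job is handed in, with the robot touching nothing.
It also fails if it takes over 45 s, if anything falls off the work surface, if the arm or the gripper's body presses on something with over 40 N, if the wrist force passes 120 N, or if a joint passes its speed limit or range.

ROBOT

A 7-joint arm with a two-finger parallel gripper is mounted at the origin on the work surface. World frame = base frame: x ahead of the robot, y to its left, z up, the work surface at z = 0. Lengths are in m, angles in rad, forces in N, time in s.
With the tool pointing down it reaches from about 0.35 to 0.9 m from the base axis. Payload 8.1 kg.
Tool frame: the origin (TCP) lies between the finger pads; the fingertips stand ahead of it and the grasp point (between the pads) is the TCP (arm.nose_length is the z of the fingertips in the tool frame, in m); z points along the fingers, y is the line along which they close (so a half turn about z gives the same grasp; the last joint's range is limited). The gripper opens to 92 mm and grips with 3 to 60 N. Pads are 19 mm wide; open, the fingers measure 130 mm over their backs; the gripper's body (75 mm by 190 mm) begins 47 mm behind the grasp point.
Start: joints at [-1.299, 0.434, 0.025, 1.573, -0.012, 1.134, -0.075], TCP at [0.229, 0.582, 0.246] pointing down, gripper open.
Joint ranges: [-2.62, 2.62], [-0.44, 2.09], [-1.27, 1.32], [0.08, 2.57], [-1.32, 4.46], [0.12, 2], [-2.74, 2.74]. Speed limits (rad/s): [2.22, 2.22, 3.01, 3.01, 3.14, 3.14, 3.14].

INTERFACE

Orientations are given as a rotation vector (axis times angle).
In Python, from cell import sensors, optics, arm gives the robot as it stands.
- The arm moves only by the tool arm_command, never from a script. Its argument "deltas" is one flat list of numbers, 7 for each row, row after row: the turn, a rotation vector about the world's x, y, z as a fraction of full scale, then the shift along the world's x, y, z as a fraction of full scale, then the finger opening in mm, from 0 to 91.8. In form: [wx, wy, wz, dx, dy, dz, fingers, wx, wy, wz, dx, dy, dz, fingers, ...]. A call has 1 to 20 rows; each row is the pose to reach, as a shift and turn from the pose commanded when the call began; what a row does not reach only later rows make up. Full scale, the value 1, is 1 m for a shift and 90 degrees for a turn. A row lasts 1/10 s, in which the tool goes at most 50 mm and 8.59 degrees, less where a joint would pass 70% of its speed; a pose out of reach is approached as far as the arm can. A call with a number of a shift or a turn outside -1 to 1 is refused whole. A call with a gripper value outside its range is refused whole. The fingers move at their own pace and stop on an object; "force" is the grip in N (left out, the last holds). Time passes only in rows, so rows that repeat a pose let the fingers close. It gives the time, the measured TCP pose, the force, the opening and the grip force at its end, in the units of the state.
- sensors.observe(): the state, without advancing time (a new reading comes with each control period).
- optics.get_image(name): name is "side" or "top" or "wrist"; returns the picture (384x512x3 uint8, blue, green, red); there is no depth.
- optics.calibration(name): a dict with "camera_matrix" (3x3 intrinsics, pixels), "rvec" (rotation vector, rad) and "tvec" (3), from world to camera coordinates, as OpenCV has them. Camera axes: x right, y down, z forward; pixel columns grow to the right and rows downward; lengths in m; the calibration is good to about 2 mm. The wrist camera is an equidistant fisheye: a pixel r from the principal point sees the ray r / f radians off the axis. A picture is of the moment at which its call begins: read the wrist's pose just before it. calibration takes no time and is no camera call; for the wrist camera it gives the pose at the moment of the call.
- arm.sign_off(): hands the job in; it is judged then, once.
The state is a dict: "clock": time; "joints": joint angles; "dq": joint speeds; "joint_efforts": joint torques, N m; "position": TCP position; "ee_rot": TCP orientation; "force": force on the tool from outside, world axes, zero at the start; "ft_torque": the same for the moment, N m; "width": opening from 0.0 (shut) to 1.0 (fully open); "gripper_force": force on a finger pad.
Only numpy, scipy, OpenCV 4.12 (cv2) and the standard library are available. Lean on these libraries where they do the work, as an engineer would, in place of code of your own. Each camera call takes 0.05 s, during which the arm holds its last target. There are 200 camera calls.

## Working session

There is one attempt and no reset: what is moved stays moved. The work goes in short steps, Python scripts to look and compute and a tool call to move; the robot and the scene stay as the last step left them, time stands still between calls to the robot, and variables do not carry over. Pictures are saved under pics/ and viewed, at most 10 in all, crops included, and the job is handed in when it is done.

Besides the shell and the picture viewer there is one more tool, called after "Request:" in YAML: its name, and indented under it one key for each argument. arm_command: Moves the arm, as the interface text tells. Its arguments: {"type":"object","properties":{"deltas":{"type":"array","items":{"type":"number"}},"force":{"type":"number"}},"required":["deltas"]}

```bash
mkdir -p pics; ls; python3 - <<'E'
from cell import sensors, optics, arm
import cv2
s=sensors.observe(); print(s, arm.nose_length)
for n in("top","side"):
    cv2.imwrite(f"pics/{n}0.png",cv2.resize(optics.get_image(n),(800,600),interpolation=cv2.INTER_CUBIC)); print(optics.calibration(n))
E
```

```text
pics
{'clock': 0.0, 'joints': array([-1.29861068,  0.43525943,  0.024994  ,  1.57411107, -0.01157619,
        1.13400147, -0.07509648]), 'dq': array([-8.97105122e-04,  7.13087775e-04,  6.76502799e-04,  2.44014287e-05,
       -1.19346469e-03, -1.50837110e-03, -1.10361764e-03]), 'joint_efforts': array([-4.78108996e-04, -6.67849016e+01,  9.84633341e-01, -3.14446270e+01,
       -6.06247270e-02,  4.30548226e-02,  1.98756970e-04]), 'position': array([0.22868587, 0.58113159, 0.24491717]), 'ee_rot': array([-5.85364957e-01, -3.08644575e+00,  2.56011089e-03]), 'force': array([-0.54276438,  0.13551005,  0.68166181]), 'ft_torque': array([-0.02356174,  0.01933919,  0.052286  ]), 'gripper_force': 0.0, 'width': 0.9999441774168234} 0.019
{'camera_matrix': array([[450.84955234,   0.        , 254.86273805],
       [  0.        , 450.84955234, 186.71779367],
       [  0.        ,   0.        ,   1.        ]]), 'rvec': array([ 2.09241671, -2.13257565,  0.21417251]), 'tvec': array([7.65892598e-04, 5.48564854e-01, 1.23729150e+00])}
{'camera_matrix': array([[349.9913839 ,   0.        , 256.86412216],
       [  0.        , 349.9913839 , 186.87628558],
       [  0.        ,   0.        ,   1.        ]]), 'rvec': array([ 2.13216286, -0.64482917,  0.30656849]), 'tvec': array([-0.46649355,  0.27713788,  0.9092878 ])}
```

View pics/top0.png

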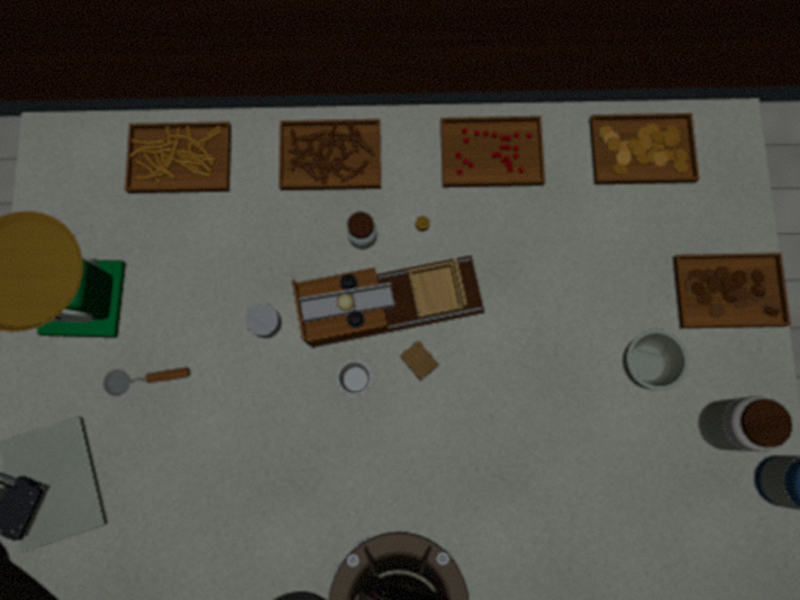

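View pics/side0.png

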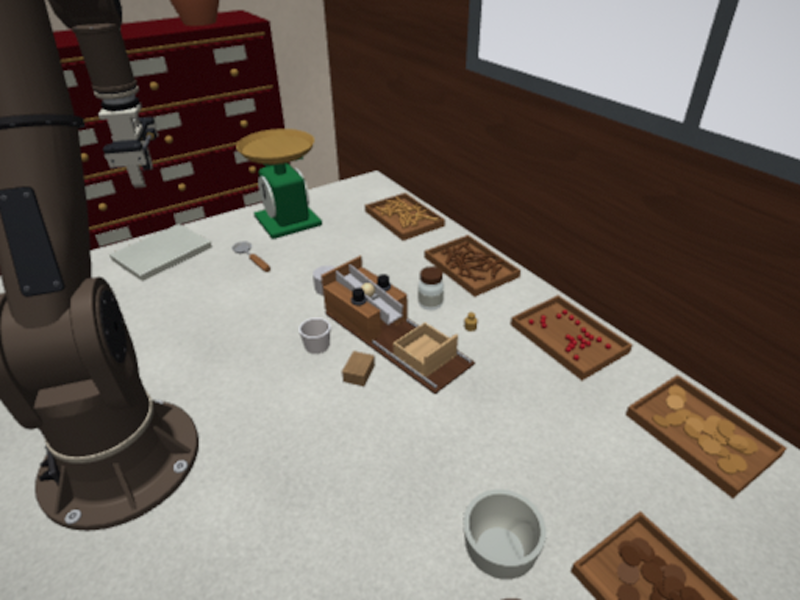

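The top view shows the dispenser with its buttons at about (348,282) and (355,319), the pill at (345,301) and the tray at (437,290), all in 800x600 pixels. The side view shows the same layout, with the tray well out. I'll enlarge the region in both views.

```bash
python3 - <<'E'
import cv2
from cell import optics
a=optics.get_image("top")[150:230,175:320]; b=optics.get_image("side")[155:255,195:310]
a=cv2.convertScaleAbs(a,alpha=1.8); b=cv2.convertScaleAbs(b,alpha=1.3)
cv2.imwrite("pics/topc.png",cv2.resize(a,None,fx=5.5,fy=5.5,interpolation=cv2.INTER_CUBIC))
cv2.imwrite("pics/sidec.png",cv2.resize(b,None,fx=6,fy=6,interpolation=cv2.INTER_CUBIC))
E
```

```text
(no output)
```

View pics/topc.png

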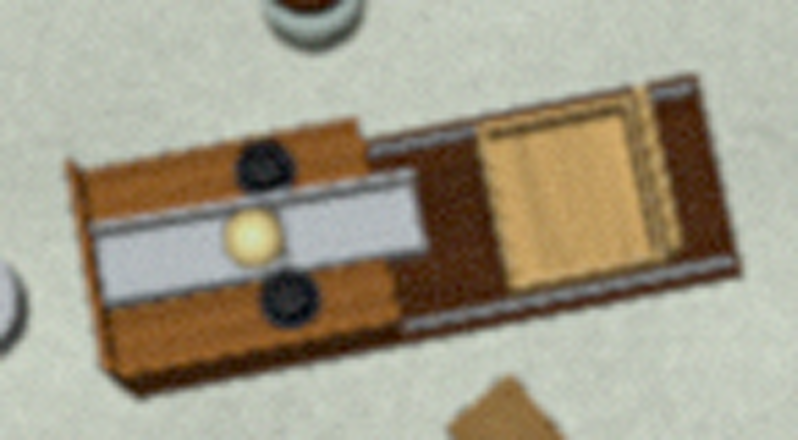

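View pics/sidec.png

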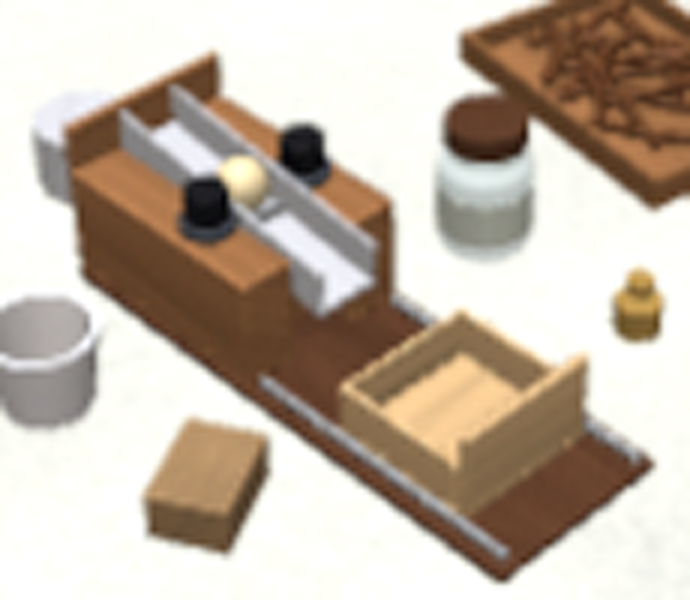

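The crops show these points. In the top crop, the caps are at (266,164) and (290,297), the plate end corners at (696,78) and (742,272), the body corner at (358,122), and the push board's outer edge at (650,85) and (683,250). In the side crop, the caps are at (303,135) and (208,190), the plate corners at (652,462) and (502,574), the body corner at (392,203), and the board's top rear corner at (586,360). I'll fit the pose to all of them together.

```bash
cat > fit.py <<'E'
import cv2, numpy as np
from scipy.optimize import least_squares
from cell import optics
C={n:optics.calibration(n) for n in("top","side")}
def proj(n,P):
    c=C[n]; return cv2.projectPoints(np.array(P,float),c["rvec"],c["tvec"],c["camera_matrix"],None)[0][:,0]
O={"top":(5.5,175,150),"side":(6,195,155)}
T=-146
pts=[("top",34,0,103,0,266,164),("top",-34,0,103,0,290,297),("top",58,-240,8,0,696,78),("top",-58,-240,8,0,742,272),
("top",55,-52,76,0,358,122),("top",0,15,80,0,253,237),("top",45,T,63,1,650,85),("top",-45,T,63,1,683,250),
("side",34,0,103,0,303,135),("side",-34,0,103,0,208,190),("side",58,-240,8,0,652,462),("side",-58,-240,8,0,502,574),
("side",55,-52,76,0,392,203),("side",0,15,80,0,243,181),("side",45,T,63,1,586,360)]
def world(p,x,y,z,m):
    y=y-m*p[3]*1000; c,s=np.cos(p[2]),np.sin(p[2])
    return [p[0]+(c*x-s*y)/1e3,p[1]+(s*x+c*y)/1e3,z/1e3]
def res(p):
    r=[]
    for n,x,y,z,m,u,v in pts:
        f,a,b=O[n]; r+=list(proj(n,[world(p,x,y,z,m)])[0]-[a+(u+.5)/f-.5,b+(v+.5)/f-.5])
    return np.array(r)
if __name__=="__main__":
    s=least_squares(res,[.6,.1,0.1,.07],loss="soft_l1"); p=s.x
    print(p.round(4)); print(res(p).reshape(-1,2).round(1).tolist())
    for k,q in dict(front=(-34,0,103,0),rear=(34,0,103,0),push=(0,T,48,1),home=(0,T,48,0)).items(): print(k,np.round(world(p,*q),4))
    # loose objects, rough, from top picture 800x600
    for k,(u,v,z) in dict(jar=(361,224,.085),cup=(354,378,.05),weight=(422,223,.038),box=(419,360,.03),tin=(263,320,.045)).items():
        K=C["top"]["camera_matrix"];R=cv2.Rodrigues(C["top"]["rvec"])[0];t=C["top"]["tvec"]
        d=R.T@np.linalg.inv(K)@[u*.64,v*.64,1]; o=-R.T@t; print(k,(o+d*(z-o[2])/d[2]).round(3))
E
python3 fit.py
```

```text
[0.5286 0.0723 0.1797 0.0569]
[[0.0, -0.3], [0.2, -0.8], [1.1, -0.7], [1.2, 1.2], [0.6, -1.2], [-0.1, 0.9], [-0.3, -0.1], [0.5, -0.0], [-0.8, -0.3], [-0.9, -0.8], [0.2, -0.7], [-0.9, 0.3], [0.1, -1.0], [-1.3, 0.0], [0.2, -1.0]]
front [0.4951 0.0662 0.103 ]
rear [0.562  0.0784 0.103 ]
push [ 0.5648 -0.1273  0.048 ]
home [ 0.5547 -0.0713  0.048 ]
jar [0.671 0.056 0.085]
cup [0.393 0.073 0.05 ]
weight [ 0.685 -0.057  0.038]
box [ 0.425 -0.045  0.03 ]
tin [0.503 0.24  0.045]
```

Request:
arm_command:
  deltas: [0,0,-0.034,0.018,-0.039,0,30,0,0,-0.068,0.036,-0.078,0,30,0,0,-0.102,0.054,-0.118,0,30,0,0,-0.136,0.072,-0.157,0,30,0,0,-0.17,0.09,-0.196,0,30,0,0,-0.204,0.108,-0.235,0,30,0,0,-0.238,0.126,-0.274,0,30,0,0,-0.272,0.144,-0.314,0,30,0,0,-0.306,0.162,-0.353,0,30,0,0,-0.34,0.18,-0.392,0,30,0,0,-0.374,0.198,-0.431,0,30,0,0,-0.408,0.216,-0.47,0,30,0,0,-0.442,0.234,-0.51,-0.01,30,0,0,-0.476,0.252,-0.549,-0.015,30,0,0,-0.51,0.27,-0.588,-0.02,30,0,0,-0.544,0.288,-0.627,-0.025,30,0,0,-0.578,0.306,-0.666,-0.03,30,0,0,-0.612,0.324,-0.706,-0.035,30,0,0,-0.647,0.342,-0.745,-0.045,30,0,0,-0.647,0.342,-0.745,-0.045,30]

```text
clock: 2.2
position: [0.571, -0.1699, 0.1996]
ee_rot: [2.022, 2.401, -0.006]
force: [0.3, -0.6, -0.6]
width: 0.329
gripper_force: 0.0
```

```bash
python3 - <<'E'
from cell import sensors, optics
import cv2, pickle
s=sensors.observe(); c=optics.calibration("wrist"); im=optics.get_image("wrist")
print(s["clock"],s["position"],s["ee_rot"],s["force"],s["width"],c)
pickle.dump((s,c,im),open("w1.pkl","wb"))
cv2.imwrite("pics/w1.png",cv2.resize(cv2.convertScaleAbs(im,alpha=1.3),(800,600),interpolation=cv2.INTER_CUBIC))
E
```

```text
2.2 [ 0.57101748 -0.16987472  0.19962131] [ 2.02231987  2.40143681 -0.00565686] [ 0.2807993  -0.5854411  -0.63088253] 0.3285051136398204 {'camera_matrix': array([[297.31863964,   0.        , 254.27250988],
       [  0.        , 297.31863964, 191.90816936],
       [  0.        ,   0.        ,   1.        ]]), 'rvec': array([-2.83955301, -0.24410713, -0.03458167]), 'tvec': array([-0.53246638, -0.27681811,  0.27023859])}
```

View pics/w1.png

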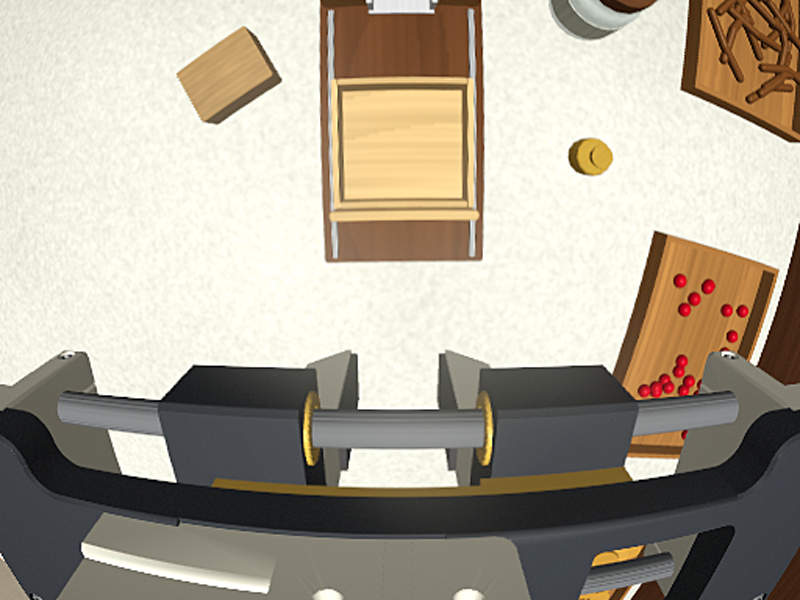

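The wrist view shows the tray's push board with its outer top corners at (331,219) and (480,218). The plate's end corners are at (325,262) and (483,262), and the tool is well aligned with the track. I'll refine the fit with these points.

```bash
cat > fit2.py <<'E'
import pickle, cv2, numpy as np
from scipy.optimize import least_squares
import fit
def wproj(c,P): return cv2.fisheye.projectPoints(np.array([P],float),c["rvec"],c["tvec"],c["camera_matrix"],np.zeros(4))[0][0]
def wres(p,f,pts):
    c=pickle.load(open(f,"rb"))[1]
    return (wproj(c,[fit.world(p,*q[:4]) for q in pts])-[((u+.5)*.64-.5,(v+.5)*.64-.5) for *_,u,v in pts]).ravel()
W=[("w1.pkl",[(58,-240,8,0,483,262),(-58,-240,8,0,325,262),(45,-146,63,1,480,218),(-45,-146,63,1,331,219)])]
def solve(W,w=2):
    s=least_squares(lambda p:np.r_[fit.res(p),*[w*wres(p,*q) for q in W]],[.53,.07,.18,.057],loss="soft_l1")
    print(s.x.round(4),[wres(s.x,*q).round(1).tolist() for q in W]); return s.x
if __name__=="__main__":
    p=solve(W); print(fit.res(p).reshape(-1,2).round(1).tolist()); print("wrist only",solve(W,30))
    print(np.round([fit.world(p,0,-146,48,1),fit.world(p,0,-146,48,0)],4))
E
python3 fit2.py
```

```text
[0.5302 0.0739 0.1806 0.0554] [[0.1, -0.2, -0.0, 0.7, 0.0, 0.0, -0.9, 0.1]]
[[-0.6, -0.9], [-0.4, -1.4], [0.5, -1.3], [0.7, 0.6], [0.0, -1.7], [-0.6, 0.3], [-1.4, -0.6], [-0.6, -0.6], [-0.6, -0.7], [-0.7, -1.3], [0.4, -1.2], [-0.7, -0.3], [0.3, -1.4], [-1.1, -0.3], [-0.0, -1.7]]
[0.5307 0.074  0.1784 0.0554] [[0.1, -0.1, -0.1, 0.5, 0.1, 0.1, -0.8, -0.1]]
wrist only [0.53071779 0.07396336 0.17841793 0.05537288]
[[ 0.5664 -0.1243  0.048 ]
 [ 0.5565 -0.0698  0.048 ]]
```

Request:
arm_command:
  deltas: [0,0,0,0.001,0,-0.035,30,0,0,0,0.002,0,-0.075,30,0,0,0,0.003,0,-0.115,30,0,0,0,0.003,0,-0.143,30,0,0,0,0.003,0,-0.143,30,0,0,0,0.003,0,-0.143,30]

```text
clock: 2.85
position: [0.5739, -0.1626, 0.0583]
ee_rot: [-2.012, -2.412, -0.0]
force: [0.2, -0.7, 0.7]
width: 0.328
gripper_force: 0.0
```

Request:
arm_command:
  deltas: [0,0,0,-0.0018,0.0098,0,30,0,0,0,-0.0036,0.0197,0,30,0,0,0,-0.005,0.0276,0,30,0,0,0,-0.0064,0.0354,0,30,0,0,0,-0.0079,0.0433,0,30,0,0,0,-0.0093,0.0512,0,30,0,0,0,-0.0107,0.059,0,30,0,0,0,-0.0121,0.0669,0,30,0,0,0,-0.0132,0.0728,0,30,0,0,0,-0.0139,0.0768,0,30,0,0,0,-0.0139,0.0768,0,30,0,0,0,-0.0139,0.0768,0,30]

```text
clock: 4.05
position: [0.5596, -0.0864, 0.0576]
ee_rot: [-2.013, -2.411, 0.0]
force: [-0.3, -0.3, 0.5]
width: 0.325
gripper_force: 0.0
```

Request:
arm_command:
  deltas: [0,0,0,-0.0004,0.002,0,30,0,0,0,-0.0007,0.0039,0,30,0,0,0,-0.0011,0.0059,0,30,0,0,0,-0.0011,0.0059,0,30]

```text
clock: 4.45
position: [0.5586, -0.0812, 0.0577]
ee_rot: [2.013, 2.411, -0.001]
force: [-0.6, -3.3, -0.5]
width: 0.323
gripper_force: 1.5
```

Request:
arm_command:
  deltas: [0,0,0,-0.0004,0.002,0,30,0,0,0,-0.0007,0.0039,0,30,0,0,0,-0.0007,0.0039,0,30]

```text
clock: 4.75
position: [0.5586, -0.081, 0.0579]
ee_rot: [2.013, 2.405, -0.004]
force: [1.8, -14.2, -4.7]
width: 0.322
gripper_force: 7.2
```

Request:
arm_command:
  deltas: [0,0,0,0.002,-0.01,0,30,0,0,0,0.005,-0.025,0,30,0,0,0,0.005,-0.025,0.04,48,0,0,0,0.005,-0.025,0.08,48,0,0,0,0,0,0.12,48,0,0,0,-0.006,0.03,0.14,48,0,0,0,-0.01,0.052,0.14,48,0,0,0,-0.01,0.052,0.14,48,0,0,0,-0.01,0.052,0.14,48,0,0,0,-0.01,0.052,0.14,48]

```text
clock: 5.75
position: [0.5481, -0.026, 0.1976]
ee_rot: [2.015, 2.41, -0.001]
force: [0.5, 0.6, -1.1]
width: 0.519
gripper_force: 0.0
```

```bash
python3 - <<'E'
from cell import sensors, optics
import cv2, pickle
s=sensors.observe(); c=optics.calibration("wrist"); im=optics.get_image("wrist")
print(s["clock"],s["position"],s["ee_rot"],s["force"],s["width"])
pickle.dump((s,c,im),open("w2.pkl","wb"))
cv2.imwrite("pics/w2.png",cv2.resize(cv2.convertScaleAbs(im,alpha=1.3),(800,600),interpolation=cv2.INTER_CUBIC))
E
```

```text
5.75 [ 0.54812192 -0.02602877  0.1975985 ] [ 2.01479123e+00  2.41030596e+00 -8.29481949e-04] [ 0.51187747  0.61055889 -1.10427346] 0.5190116766204597
```

View pics/w2.png

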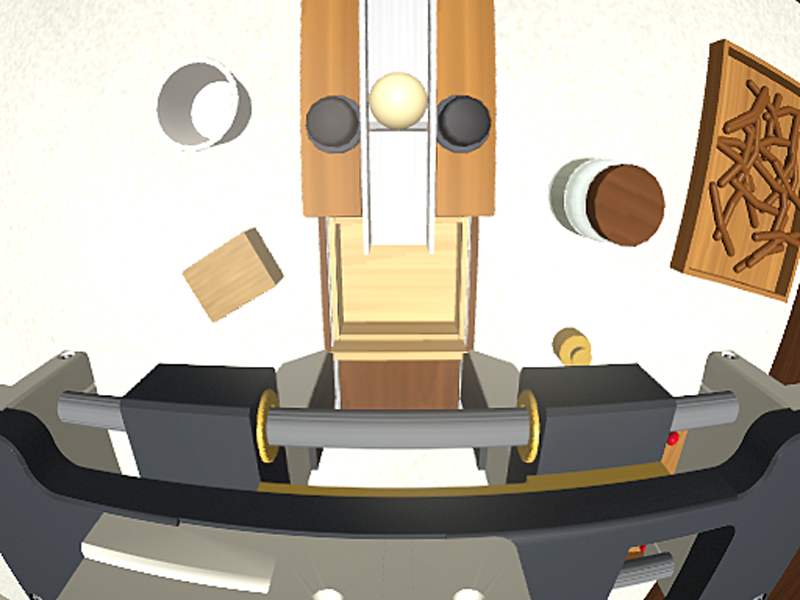

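The tray is home under the spout. In this picture the cap tops are at about (332,121) and (465,121), the body's near top corners at (303,217) and (495,217), and the board's outer edge at y≈358, x 328 to 473.

```bash
python3 - <<'E'
import fit2, fit, numpy as np
from scipy.optimize import least_squares
a=[(34,0,103,0,465,121),(-34,0,103,0,332,121),(55,-52,76,0,495,217),(-55,-52,76,0,303,217),(45,-146,63,1,473,358),(-45,-146,63,1,328,358)]
w1=[q for q in fit2.W[0][1] if q[3]==0]
for A in ([("w2.pkl",a)],[("w2.pkl",a),("w1.pkl",w1)]):
    s=least_squares(lambda p:np.r_[tuple(fit2.wres(p,*q) for q in A)],[.53,.074,.18,0]); p=s.x
    print(p.round(4),s.fun.round(1).tolist())
E
```

```text
[ 0.5298  0.073   0.1851 -0.0023] [1.5, -0.6, -1.2, -0.1, 0.6, 0.1, -0.3, 0.8, -2.2, -0.4, 1.4, 0.2]
[ 0.5299  0.0732  0.183  -0.0021] [1.6, -0.8, -1.1, -0.5, 0.6, -0.1, -0.4, 0.4, -2.4, -0.3, 1.2, 0.1, 0.2, 0.2, 0.0, 1.3]
```

Request:
arm_command:
  deltas: [0,0,0,-0.0045,0.025,0,54,0,0,0,-0.009,0.05,0,54,0,0,0,-0.0135,0.075,0,54,0,0,0,-0.0183,0.098,-0.01,54,0,0,0,-0.0183,0.098,-0.035,54,0,0,0,-0.0183,0.098,-0.055,54,0,0,0,-0.0183,0.098,-0.06,54,0,0,0,-0.0183,0.098,-0.06,54,0,0,0,-0.0183,0.098,-0.06,54]

```text
clock: 6.7
position: [0.5305, 0.0725, 0.1384]
ee_rot: [2.014, 2.41, 0.001]
force: [-0.1, 0.2, -0.3]
width: 0.585
gripper_force: 0.0
```

```bash
python3 - <<'E'
from cell import sensors, optics
import cv2, numpy as np
s=sensors.observe(); print(s["position"],s["width"]*91.8,s["force"])
b=cv2.convertScaleAbs(optics.get_image("side")[130:230,195:310],alpha=1.3)
w=cv2.convertScaleAbs(optics.get_image("wrist")[150:330,130:380],alpha=1.5)
cv2.imwrite("pics/s3.png",np.hstack([cv2.resize(b,(460,400),interpolation=cv2.INTER_CUBIC),cv2.resize(w,(340,400),interpolation=cv2.INTER_CUBIC)]))
E
```

```text
[0.5304884  0.07250153 0.13844754] 53.69698204073211 [-0.07464765  0.15224764 -0.25384972]
```

View pics/s3.png

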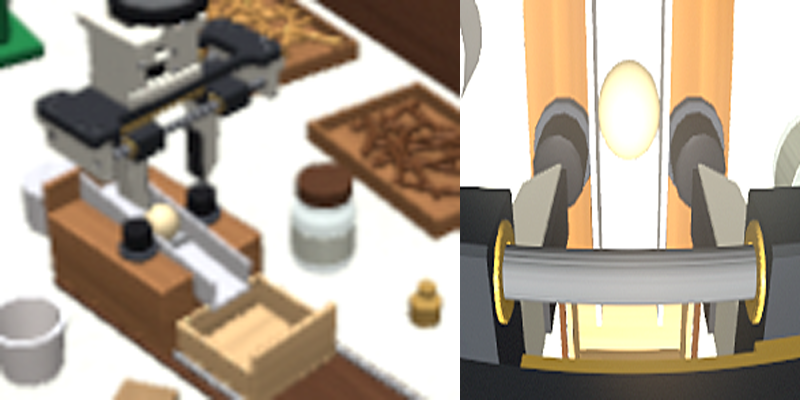

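Both tips hang straight above their caps, the front one at crop (135,200) over its cap at (137,225), and the tray is home. I'll press now.

Request:
arm_command:
  deltas: [0,0,0,0,0,-0.008,54,0,0,0,0,0,-0.014,54,0,0,0,0,0,-0.018,54,0,0,0,0,0,-0.022,54,0,0,0,0,0,-0.026,54,0,0,0,0,0,-0.026,54]

```text
clock: 7.4
position: [0.53, 0.0733, 0.1139]
ee_rot: [-2.013, -2.41, -0.003]
force: [-10.8, 0.0, 36.2]
width: 0.585
gripper_force: 17.7
```

Request:
arm_command:
  deltas: [0,0,0,0,0,0.001,54,0,0,0,0,0,0.001,54,0,0,0,0,0,0.001,54,0,0,0,0,0,0.001,54,0,0,0,0,0,0.001,54,0,0,0,0,0,0.001,54,0,0,0,0,0,0.001,54,0,0,0,0,0,0.001,54,0,0,0,0,0,0.001,54,0,0,0,0,0,0.001,54,0,0,0,0,0,0.001,54,0,0,0,0,0,0.001,54,0,0,0,0,0,0.001,54,0,0,0,0,0,0.001,54]

```text
clock: 8.8
position: [0.5299, 0.0733, 0.1141]
ee_rot: [-2.013, -2.411, -0.002]
force: [-7.3, 1.2, 24.3]
width: 0.589
gripper_force: 11.9
```

```bash
python3 - <<'E'
from cell import sensors, optics
import cv2, numpy as np
s=sensors.observe(); print(s["clock"],s["position"],s["width"]*91.8,s["force"])
b=cv2.convertScaleAbs(optics.get_image("side")[130:230,195:310],alpha=1.3)
w=cv2.convertScaleAbs(optics.get_image("wrist")[90:330,130:380],alpha=1.5)
cv2.imwrite("pics/s4.png",np.hstack([cv2.resize(b,(460,400),interpolation=cv2.INTER_CUBIC),cv2.resize(w,(340,400),interpolation=cv2.INTER_CUBIC)]))
E
```

```text
8.8 [0.52994388 0.07331017 0.11410243] 54.10189495866129 [-7.25134289  1.2487626  24.34040937]
```

View pics/s4.png

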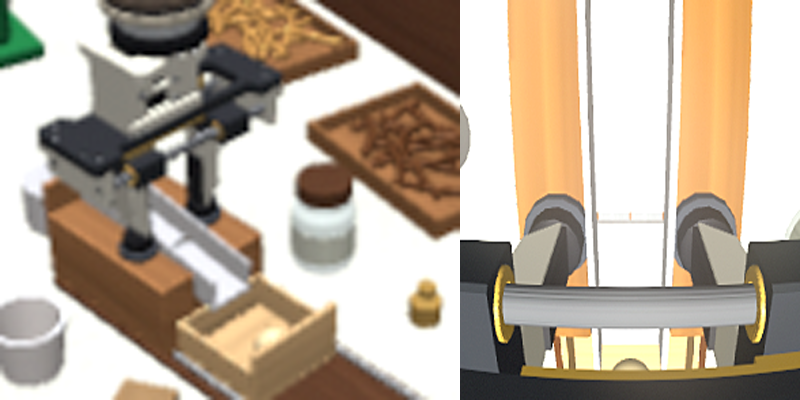

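The chute is empty and the pill lies in the tray, at crop (265,337) in the side view, with both buttons still fully down. I'll lift straight up and clear.

Request:
arm_command:
  deltas: [0,0,0,0,0,0.006,54,0,0,0,0,0,0.015,54,0,0,0,0,0,0.04,54,0,0,0,0,0,0.08,54,0,0,0,0,0,0.12,54,0,0,0,0,0,0.15,54,0,0,0,-0.04,0,0.17,54,0,0,0,-0.08,0,0.17,54,0,0,0,-0.08,0,0.17,54,0,0,0,-0.08,0,0.17,54,0,0,0,-0.08,0,0.17,54,0,0,0,-0.08,0,0.17,54]

```text
clock: 10.1
position: [0.4506, 0.0732, 0.2826]
ee_rot: [2.013, 2.411, -0.001]
force: [-0.2, -0.9, -0.1]
width: 0.588
gripper_force: 0.0
```

```bash
python3 - <<'E'
from cell import sensors, optics
import cv2
s=sensors.observe(); print(s["clock"],s["position"],s["force"],abs(s["dq"]).max())
b=cv2.convertScaleAbs(optics.get_image("side")[140:255,185:320],alpha=1.3)
cv2.imwrite("pics/s5.png",cv2.resize(b,None,fx=5,fy=5,interpolation=cv2.INTER_CUBIC))
E
```

```text
10.1 [0.45059025 0.07315671 0.28256476] [-0.24984456 -0.93174923 -0.12419952] 0.002610831480981495
```

View pics/s5.png

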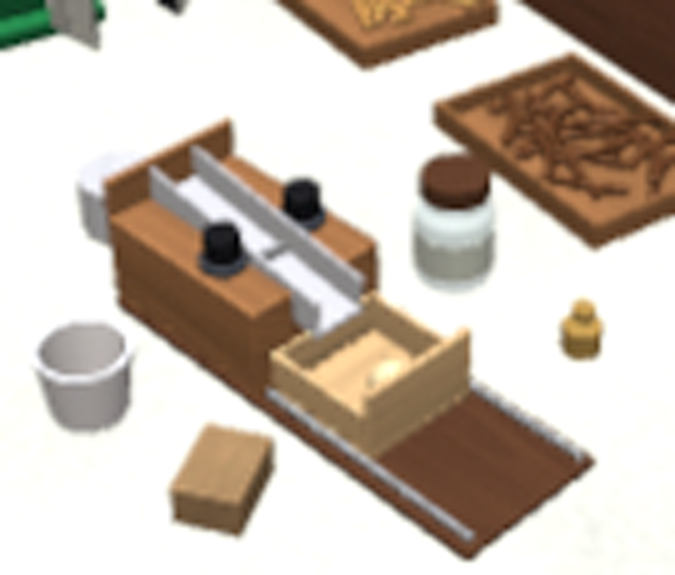

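The pill is in the tray at (385,372), both buttons are up, the tray is home, and the other items haven't moved.

```bash
python3 -c "
from cell import arm; print(arm.sign_off())"
```

```text
the job is handed in; nothing more can be done
None
```

I pushed the tray home and held both buttons fully down until the pill had rolled into it; the buttons are back up, the arm is clear, and I handed the job in at about 10 s on the robot's clock.

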